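Load the second sample jar and hold the carrier level

ROBOT

A 7-joint arm with a two-finger parallel gripper is mounted at the origin on the work surface. World frame = base frame: x ahead of the robot, y to its left, z up, the work surface at z = 0. Lengths are in m, angles in rad, forces in N, time in s.
With the tool pointing down it reaches from about 0.425 to 0.925 m from the base axis. Payload 6.8 kg.
Tool frame: the origin (TCP) lies at the very end of the fingers, on their centre line; the grasp point (between the pads) lies r.pinch_z behind it (r.pinch_z is the distance from the TCP to the grasp point, in m); z points along the fingers, y is the line along which they close (so a half turn about z gives the same grasp; the last joint's range is limited). The gripper opens to 85 mm and grips with 20 to 120 N. Pads are 22 mm wide; open, the fingers measure 114 mm over their backs; the gripper's body (76 mm by 85 mm) begins 54 mm behind the grasp point. The pads swing forward as they close: fully open they stand 13 mm farther back than shut.
Start: joints at [1.021, 0.477, 0.022, 1.555, -0.011, 1.109, -0.083], TCP at [0.289, -0.61, 0.231] pointing down, gripper open.
Joint ranges: [-2.96, 2.96], [-0.34, 2.1], [-1.41, 1.46], [0.24, 2.44], [-1.37, 4.51], [0.17, 1.92], [-2.96, 2.96]. Speed limits (rad/s): [2.39, 2.39, 3.14, 3.14, 3.14, 3.14, 3.14].

INTERFACE

Orientations are given as a rotation vector (axis times angle).
In Python, from bench import status, grab_frame, camera_model, r gives the robot as it stands. The module is installed in compiled form; this text tells all that it offers.
- The arm moves only by the shell command python3 -m creep 'ROWS' [FORCE]. ROWS is text: rows parted by semicolons, each of 7 numbers parted by spaces: the turn, a rotation vector about the tool's x, y, z in rad, then the shift along the tool's x, y, z in mm, then the opening, from -1 (shut) to 1 (fully open). In form: rx ry rz tx ty tz fingers; .... A call has 1 to 10 rows; each row is the pose to reach, as a shift and turn from the pose commanded when the call began, along the tool's axes at that moment; what a row does not reach only later rows make up. A row lasts 1/8 s, in which the tool goes at most 62.5 mm and 10.7 degrees, less where a joint would pass 70% of its speed; a pose out of reach is approached as far as the arm can. A call with a gripper value outside its range is refused whole. The fingers move at their own pace and stop on an object; FORCE is the grip in N (left out, the last holds). Time passes only in rows, so rows that repeat a pose let the fingers close. It gives the time, the measured TCP pose, the force, the opening and the grip force at its end, in the units of the state.
- status.get_obs(): the state, without advancing time (a new reading comes with each control period).
- grab_frame(name): name is "scene" or "top" or "wrist"; returns (picture, depth): 420x560x3 uint8, red, green, blue; 420x560 float32, m along the optical axis (not along the pixel's ray), 0 where there is no reading.
- camera_model(name): a dict with "K" (3x3 intrinsics, pixels), "D" ([k1, k2, p1, p2, k3] as OpenCV has them; the pictures are not rectified), "rvec" (rotation vector, rad) and "tvec" (3), from world to camera coordinates, as OpenCV has them. Camera axes: x right, y down, z forward; pixel columns grow to the right and rows downward; lengths in m; the calibration is good to about 2 mm. A picture is of the moment at which its call begins: read the wrist's pose just before it. camera_model takes no time and is no camera call; for the wrist camera it gives the pose at the moment of the call.
- r.hand_in(): hands the job in; it is judged then, once.
The state is a dict: "clock": time; "joints": joint angles; "qvel": joint speeds; "tau": joint torques, N m; "tcp_pos": TCP position; "orientation": TCP orientation; "contact_force": force on the tool from outside, world axes, zero at the start; "moment": the same for the moment, N m; "grip_width": finger opening in m; "gripper_force": force on a finger pad.
Only numpy, scipy, OpenCV 4.12 (cv2) and the standard library are available. Lean on these libraries where they do the work, as an engineer would, in place of code of your own. Each camera call takes 0.05 s, during which the arm holds its last target. There are 200 camera calls.

TASK

Stand the red-capped jar upright and centred on the empty pedestal of the two-jar carrier and let go of it while the carrier still stands on the bench. Then take the carrier by its handle, lift it about 10 cm clear of the bench with both jars standing on it, keeping it level, and finish while holding it still in the air. Do not drop or tip the jars, and leave the cactus, the pen pot and the stapler where they are.

Things in the scene. Friction and masses are not known exactly. Their poses are not given: they have to be found in the camera images.
- carrier: Loose two-jar carrier, 0.3 kg, standing on the bench at any yaw. Blue base plate 270 x 64 x 8 mm, a grey round pedestal near each end, and between them a handle: a yellow bar on two aluminium uprights. Origin: centre of the underside of the base plate; x along the plate and the bar, towards the pedestal that already carries the white-capped jar; z up.
- handle (a point): Centre of the carrier's yellow handle bar: 90 mm long (along the carrier's x), 18 mm wide (along its y), 18 mm tall; 125 mm above the carrier's underside, bar top at 134 mm. The uprights under it are 14 mm wide, centred 34 mm either side. The bar ends 35 mm short of the side of a jar centred on a pedestal. Turns with the carrier.
- pedestal_free (a point): Centre of the top face of the empty grey pedestal: a plain flat disc 44 mm across, 16 mm tall above the base plate, its top 24 mm above the carrier's underside, 105 mm from the carrier's centre along its -x. No rim.
- pedestal_full (a point): Centre of the top face of the other pedestal, of the same size, 105 mm along the carrier's +x; the white-capped jar stands on it.
- jar_red: Closed amber jar with a red cap, a straight cylinder 50 mm across and 90 mm tall with the cap, about 0.18 kg; stands loose on the bench, beside the carrier. Origin: centre of its underside; z up along its axis.
- jar_white: The same kind of jar with a white cap, standing loose on the carrier's other pedestal. Origin: centre of its underside; z up.
- cactus: Bystander: small green cactus in a terracotta pot, 68 mm across at most, 100 mm tall. Origin: centre of its underside.
- pen_pot: Bystander: grey pen pot 66 mm across, 85 mm tall, pens up to 117 mm. Origin: centre of its underside.
- stapler: Bystander: red and black stapler 34 x 130 x 50 mm lying beyond the carrier, long along its y. Origin: centre of its underside.
There are look-alikes about, which are no part of the job. What is shaped like the jar_red but yellow is not meant. Leave any blue or turquoise look-alike of the jar_white alone.

How it is judged:
On the way:
1. the red-capped jar stands upright, centred on the empty pedestal and let go, and the carrier is still on the bench (distance between jar_red and pedestal_free below 0.014 m and angle between jar_red's own z axis and vertical below 0.12 rad and contact force between jar_red and the arm below 0.05 N and contact force between jar_red and carrier above 0.5 N and linear speed of jar_red below 0.03 m/s and height (world z) of carrier below 0.006 m), for 0.2 s.
At the end, for the whole second after the job is handed in: Carrier held in the fingers within 45 mm of its handle's centre, 60 to 200 mm above the bench, level within 0.08 rad, still (0.03 m/s, 0.15 rad/s), on nothing else; each jar untouched, upright within 0.12 rad, its foot centre within 14 mm of its pedestal's top centre (distance between jar_red and pedestal_free below 0.014 m and angle between each of jar_red, jar_white's own z axis and vertical below 0.12 rad and distance between jar_white and pedestal_full below 0.014 m and height (world z) of carrier between 0.06 and 0.2 m and angle between carrier's own z axis and vertical below 0.08 rad and linear speed of carrier below 0.03 m/s and angular speed of carrier below 0.15 rad/s and contact force between carrier and the fingers above 1 N and distance between the grasp point and handle below 0.045 m and contact force between each of jar_red, jar_white and the arm below 0.05 N and contact force between carrier and cactus below 0.05 N and contact force between carrier and pen_pot below 0.05 N and contact force between carrier and stapler below 0.05 N); the arm keeps its last pose, push and grip.
It fails at once if the cactus, the pen pot or the stapler was moved more than 25 mm (distance of any of cactus, pen_pot, stapler from where it was at the start of the episode above 0.025 m).
It fails at once if a jar was tipped more than 0.4 rad (angle between any of jar_red, jar_white's own z axis and vertical above 0.4 rad).
It fails at once if a jar was dropped (falling at over 0.5 m/s, neither held nor standing on the carrier) ((linear speed of jar_red above 0.5 m/s and contact force between jar_red and the fingers below 0.05 N and contact force between jar_red and carrier below 0.05 N) or (linear speed of jar_white above 0.5 m/s and contact force between jar_white and the fingers below 0.05 N and contact force between jar_white and carrier below 0.05 N)).
It fails at once if the carrier was tilted more than 0.2 rad (angle between carrier's own z axis and vertical above 0.2 rad).
It also fails if it takes over 58 s, if anything falls off the work surface, if the arm or the gripper's body presses on something with over 40 N, if the wrist force passes 120 N, or if a joint passes its speed limit or range.

## Working session

There is one attempt and no reset: what is moved stays moved. The work goes in short steps, Python scripts to look and compute and a shell command to move; the robot and the scene stay as the last step left them, time stands still between calls to the robot, and variables do not carry over. Pictures are saved under pics/ and viewed, at most 10 in all, crops included, and the job is handed in when it is done.

```bash
mkdir -p pics; cat > h.py <<'E'
import numpy as np, cv2
from bench import status, grab_frame, camera_model, r
from scipy.spatial.transform import Rotation as R
def cloud(name):
    m=camera_model(name); im,d=grab_frame(name)
    v,u=np.indices(d.shape); p=np.stack([u.ravel(),v.ravel()],1).astype(np.float64)
    n=cv2.undistortPoints(p.reshape(-1,1,2),np.array(m["K"],float),np.array(m["D"],float)).reshape(-1,2)
    z=d.ravel()[:,None]; c=np.hstack([n*z,z])
    Rm=cv2.Rodrigues(np.array(m["rvec"],float))[0]
    w=(c-np.array(m["tvec"],float).ravel())@Rm
    w[d.ravel()==0]=np.nan
    return im,w.reshape(d.shape+(3,))
def save(im,f): cv2.imwrite("pics/"+f,im[:,:,::-1])
E
python3 - <<'E'
from h import *
print(status.get_obs(), r.pinch_z)
a,w=cloud("top"); save(a,"top1.png"); np.save("top1.npy",w)
b,w2=cloud("scene"); save(b,"scene1.png"); np.save("scene1.npy",w2)
E
```

```text
{'clock': 0.0, 'joints': array([ 1.02086613,  0.47779662,  0.02234541,  1.55643866, -0.0114748 ,
        1.10931875, -0.08310694]), 'qvel': array([ 1.05132440e-03, -4.54997434e-06,  3.96686421e-05, -2.59864607e-03,
        8.22448415e-04,  6.86215020e-04,  9.21392628e-04]), 'tau': array([ 8.53783931e-04, -5.96455264e+01,  1.60827219e+00, -2.81197840e+01,
        1.24734384e-02,  9.30140057e-03, -4.09488371e-05]), 'tcp_pos': array([ 0.28835031, -0.60965671,  0.23033358]), 'orientation': array([-3.06353246e+00, -6.88043359e-01,  8.75331896e-04]), 'contact_force': array([-0.53723516,  0.97048166, -0.38056156]), 'moment': array([-0.01755689, -0.00378618,  0.01551409]), 'gripper_force': 0.0, 'grip_width': 0.08524342247125871} 0.0187
```

View pics/top1.png

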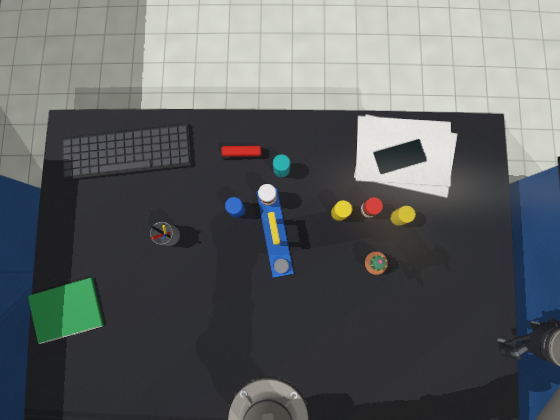

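View pics/scene1.png

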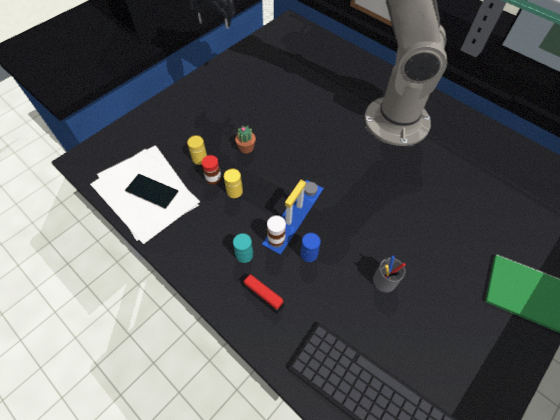

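The top picture shows the red cap at (372,207) between yellow look-alikes at (342,210) and (403,215), with the cactus at (376,263). On the carrier, the white cap is at (267,195), the bar at (274,228) and the free pedestal at (281,266). Next I measure these.

```bash
python3 - <<'E'
from h import *
for nm in("top","scene"):
    im=cv2.imread(f"pics/{nm}1.png"); hsv=cv2.cvtColor(im,cv2.COLOR_BGR2HSV).astype(int); w=np.load(nm+"1.npy")
    H,S,V=hsv[...,0],hsv[...,1],hsv[...,2]
    z=w[...,2]; ok=(w[...,0]>.3)&(w[...,0]<1.1)&(abs(w[...,1])<.6)&(z>.01)&(z<.16)
    def rep(n,m):
        m=(m&ok).astype(np.uint8); k,l,s,c=cv2.connectedComponentsWithStats(m)
        for i in range(1,k):
            if s[i,4]<25: continue
            q=w[l==i]; zt=np.nanpercentile(q[:,2],90); t=q[abs(q[:,2]-zt)<.006]
            lo,hi=t.min(0),t.max(0)
            print(nm,n,s[i,4],c[i].round(),"ztop",zt.round(3),"mid",((lo+hi)/2)[:2].round(4),"mean",t.mean(0)[:2].round(4),"size",(hi-lo)[:2].round(3))
    rep("red",((H<8)|(H>172))&(S>150)&(V>80))
    rep("yel",(H>20)&(H<35)&(S>140))
    rep("white",(S<60)&(V>150))
    rep("grey",(S<70)&(V>60)&(V<150))
    rep("green",(H>40)&(H<80)&(S>80)); rep("terr",(H>=5)&(H<16)&(S>80)&(V>80))
    rep("blue",(H>100)&(H<125)&(S>150)); rep("turq",(H>82)&(H<98)&(S>150))
E
```

```text
top red 386 [241. 151.] ztop 0.049 mid [0.7958 0.1002] mean [0.7967 0.1181] size [0.03  0.111]
top red 255 [373. 206.] ztop 0.092 mid [ 0.6256 -0.2945] mean [ 0.6253 -0.2949] size [0.047 0.05 ]
top red 29 [157. 236.] ztop 0.114 mid [0.5227 0.3335] mean [0.5218 0.3325] size [0.006 0.007]
top yel 307 [341. 210.] ztop 0.092 mid [ 0.6143 -0.2053] mean [ 0.6146 -0.2054] size [0.049 0.049]
top yel 337 [403. 215.] ztop 0.092 mid [ 0.6009 -0.3876] mean [ 0.6011 -0.3879] size [0.047 0.047]
top yel 176 [273. 228.] ztop 0.136 mid [ 0.553 -0.009] mean [ 0.5524 -0.0085] size [0.086 0.031]
top yel 26 [164. 229.] ztop 0.115 mid [0.5542 0.3045] mean [0.5542 0.3036] size [0.005 0.007]
top white 247 [266. 192.] ztop 0.117 mid [0.655  0.0146] mean [0.6551 0.014 ] size [0.047 0.046]
top grey 275 [183. 144.] ztop 0.024 mid [0.8228 0.2832] mean [0.8227 0.2824] size [0.119 0.038]
top grey 277 [165. 146.] ztop 0.024 mid [0.8172 0.3419] mean [0.8146 0.3406] size [0.124 0.036]
top grey 266 [174. 145.] ztop 0.024 mid [0.8205 0.3122] mean [0.8196 0.3116] size [0.124 0.037]
top grey 2378 [122. 152.] ztop 0.024 m
[... 7290 characters left out ...]
0.042]
scene green 779 [501. 289.] ztop 0.016 mid [0.351  0.5616] mean [0.3462 0.5668] size [0.102 0.077]
scene terr 188 [245. 144.] ztop 0.051 mid [ 0.4631 -0.3065] mean [ 0.4719 -0.2983] size [0.063 0.064]
scene terr 46 [214. 173.] ztop 0.061 mid [ 0.6265 -0.2761] mean [ 0.6297 -0.2747] size [0.038 0.011]
scene terr 34 [278. 236.] ztop 0.087 mid [0.6654 0.0291] mean [0.6682 0.0308] size [0.027 0.017]
scene blue 436 [309. 247.] ztop 0.09 mid [0.6207 0.1095] mean [0.6215 0.1098] size [0.049 0.048]
scene blue 37 [391. 263.] ztop 0.113 mid [0.5248 0.3014] mean [0.5243 0.3016] size [0.009 0.008]
scene turq 416 [242. 247.] ztop 0.09 mid [ 0.7496 -0.0249] mean [ 0.7502 -0.0247] size [0.049 0.048]
```

The two cameras agree to within about 2 mm and the heights check out. The jar is at (0.626,-0.295), the handle at (0.553,-0.008) and the free pedestal at (0.4505,-0.0284), with the carrier yaw at about 0.203. I'll grip the jar with the fingers closing about along x, which is clear of the yellow neighbours. I'll place it with the fingers closing along the carrier's y.

```bash
cat >> h.py <<'E'
def go(x,y,z,a):
    """final row: tool pointing down, tool y at world angle a, TCP at x,y,z"""
    o=status.get_obs(); R0=R.from_rotvec(o["orientation"])
    ty=np.array([np.cos(a),np.sin(a),0]); tz=np.array([0,0,-1.]); R1=R.from_matrix(np.column_stack([np.cross(ty,tz),ty,tz]))
    rv=(R0.inv()*R1).as_rotvec(); t=R0.inv().apply(np.array([x,y,z])-o["tcp_pos"])*1000
    print("turn",rv.round(3),"shift mm",t.round(1),"clock",o["clock"],"tcp",o["tcp_pos"].round(4),"joints",o["joints"].round(2))
E
python3 -c "
from h import *
go(.6257,-.2947,.20,-.07)"
```

```text
turn [-2.000e-03 -1.000e-03 -1.059e+00] shift mm [ 439.7 -140.5   30.6] clock 0.1 tcp [ 0.2883 -0.6097  0.2304] joints [ 1.02  0.48  0.02  1.56 -0.01  1.11 -0.08]
```

```bash
python3 -m creep '0 0 -0.15 55 -18 4 1; 0 0 -0.3 110 -35 8 1; 0 0 -0.45 165 -53 12 1; 0 0 -0.6 220 -70 15 1; 0 0 -0.75 275 -88 19 1; 0 0 -0.9 330 -105 23 1; 0 0 -1.0 385 -123 27 1; 0 0 -1.06 440 -140 31 1; 0 0 -1.06 440 -140 31 1; 0 0 -1.06 440 -140 31 1' 30
python3 - <<'E'
from h import *
go(.6257,-.2947,.041,-.07)
a,w=cloud("wrist"); save(a,"w1.png"); np.save("w1.npy",w)
h=cv2.cvtColor(a,cv2.COLOR_RGB2HSV); m=((h[...,0]<8)|(h[...,0]>172))&(h[...,1]>150)&(w[...,2]>.08)&(w[...,2]<.1)
q=w[m]; print(m.sum(),(np.percentile(q,1,0)+np.percentile(q,99,0))/2,np.ptp(q,0))
E
```

```text
clock: 1.35
tcp_pos: [0.626, -0.2958, 0.1996]
orientation: [-2.296, -2.143, 0.002]
contact_force: [-0.6, -0.2, -0.3]
grip_width: 0.0851
gripper_force: 0.0
turn [-0.001  0.     0.001] shift mm [ 1.200e+00 -1.000e-01  1.586e+02] clock 1.35 tcp [ 0.626  -0.2958  0.1996] joints [ 0.55  0.55 -0.3   1.52  0.17  1.1   0.15]
2304 [ 0.62555313 -0.29600317  0.08722234] [0.04893698 0.0491991  0.0129847 ]
```

View pics/w1.png

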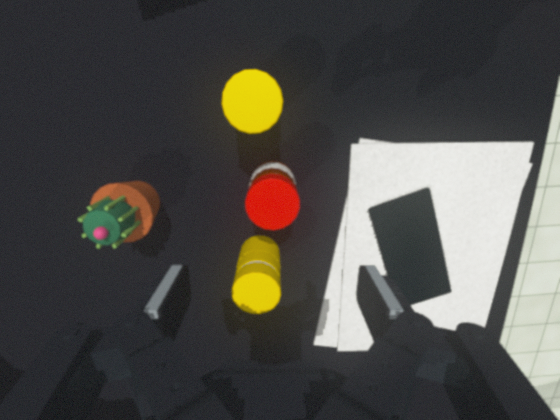

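The wrist picture shows the red cap at (272,203), with the fingers on either side of it and clear of the yellow jars. The jar's position is confirmed, so I go down.

```bash
python3 -m creep '0 0 0 1 0 30 1; 0 0 0 1 0 65 1; 0 0 0 1 0 100 1; 0 0 0 1 0 130 1; 0 0 0 1 0 150 1; 0 0 0 1 0 158 1; 0 0 0 1 0 158 1; 0 0 0 1 0 158 -1; 0 0 0 1 0 158 -1; 0 0 0 1 0 158 -1' 30
python3 -m creep '0 0 0 0 0 0 -1; 0 0 0 0 0 0 -1; 0 0 0 0 0 0 -1;0 0 0 0 0 0 -1'
```

```text
clock: 2.65
tcp_pos: [0.627, -0.2948, 0.0435]
orientation: [2.296, 2.143, 0.0]
contact_force: [-2.4, 0.3, 5.7]
grip_width: 0.0494
gripper_force: 31.6
clock: 3.15
tcp_pos: [0.627, -0.2948, 0.0434]
orientation: [2.296, 2.143, 0.0]
contact_force: [-2.1, 0.1, 6.2]
grip_width: 0.0497
gripper_force: 31.7
```

```bash
python3 -m creep '0 0 0 0 0 -5 -1; 0 0 0 0 0 -20 -1; 0 0 0 0 0 -45 -1; 0 0 0 0 0 -75 -1; 0 0 0 0 0 -105 -1; 0 0 0 0 0 -125 -1; 0 0 0 0 0 -135 -1; 0 0 0 0 0 -140 -1; 0 0 0 0 0 -140 -1'
python3 -c "
from h import *
go(.4505,-.0284,.18,.203-np.pi/2)"
```

```text
clock: 4.28
tcp_pos: [0.6263, -0.2944, 0.1817]
orientation: [-2.296, -2.143, 0.001]
contact_force: [-0.3, 0.0, -2.0]
grip_width: 0.0496
gripper_force: 31.4
turn [-1.000e-03  0.000e+00  1.299e+00] shift mm [ 253.3 -193.7    1.9] clock 4.275 tcp [ 0.6263 -0.2944  0.1817] joints [ 0.55  0.57 -0.3   1.54  0.18  1.06  0.14]
```

```bash
python3 -m creep '0 0 0.06 12 -9 0 -1; 0 0 0.2 38 -29 0 -1; 0 0 0.36 70 -53 0 -1; 0 0 0.52 102 -78 1 -1; 0 0 0.68 134 -102 1 -1; 0 0 0.84 166 -127 1 -1; 0 0 1.0 198 -151 2 -1; 0 0 1.15 226 -173 2 -1; 0 0 1.25 245 -187 2 -1; 0 0 1.3 253 -194 2 -1'
python3 -m creep '0 0 0 0 0 0 -1; 0 0 0 0 0 0 -1'
python3 - <<'E'
from h import *
go(.4505,-.0284,.0434+.026,.203-np.pi/2)
for n in("scene","top"):
    a,w=cloud(n); save(a,n+"2.png")
    h=cv2.cvtColor(a,cv2.COLOR_RGB2HSV); H,S,V=[h[...,i].astype(int) for i in range(3)]
    def mid(m):
        q=w[m]; return ((np.percentile(q,1,0)+np.percentile(q,99,0))/2).round(4),m.sum()
    x,y=w[...,0],w[...,1]
    near=(abs(x-.45)<.07)&(abs(y+.03)<.07)
    z=w[...,2]
    print(n,"grey",mid(near&(S<70)&(V>60)&(V<150)&(z>.015)&(z<.035)),"redcap",mid(near&((H<8)|(H>172))&(S>150)&(z>.15)), "amber/label low", mid(near&(z>.1)&(z<.18)))
    bar=(H>20)&(H<35)&(S>140)&(z>.12)&(z<.145)&(abs(y)<.06); q=w[bar]
    print("bar",mid(bar)); 
a,w=cloud("wrist"); save(a,"w2.png")
E
```

```text
clock: 5.52
tcp_pos: [0.4492, -0.0274, 0.1796]
orientation: [-3.125, -0.316, 0.002]
contact_force: [-0.6, -0.3, -1.9]
grip_width: 0.0495
gripper_force: 31.6
clock: 5.78
tcp_pos: [0.4507, -0.0292, 0.1801]
orientation: [3.125, 0.317, -0.0]
contact_force: [0.3, -0.5, -1.3]
grip_width: 0.0493
gripper_force: 31.6
turn [ 0.     0.    -0.001] shift mm [  0.   -0.9 110.7] clock 5.775 tcp [ 0.4507 -0.0292  0.1801] joints [ 0.09  0.18 -0.18  2.11  0.04  0.85 -1.49]
scene grey (array([ 0.4515, -0.0295,  0.0214]), np.int64(125)) redcap (array([ 0.4578, -0.0259,  0.2315]), np.int64(198)) amber/label low (array([ 0.4807, -0.0236,  0.1436]), np.int64(177))
bar (array([ 0.5546, -0.0081,  0.1288]), np.int64(207))Traceback (most recent call last):
  File "<stdin>", line 11, in <module>
  File "<stdin>", line 7, in mid
    return _quantile_unchecked(
        a, q, axis, out, overwrite_input, method, keepdims, weights)
    return _ureduce(a,
                    func=_quantile_ureduce_func,
    ...<5 lines>...
                    overwrite_input=overwrite_input,
                    method=method)
    r = func(a, **kwargs)
    result = _quantile(arr,
                       quantiles=q,
    ...<2 lines>...
                       out=out,
                       weights=wgt)
    slices_having_nans = np.isnan(arr[-1, ...])
                                  ~~~^^^^^^^^^
IndexError: index -1 is out of bounds for axis 0 with size 0
```

View pics/scene2.png

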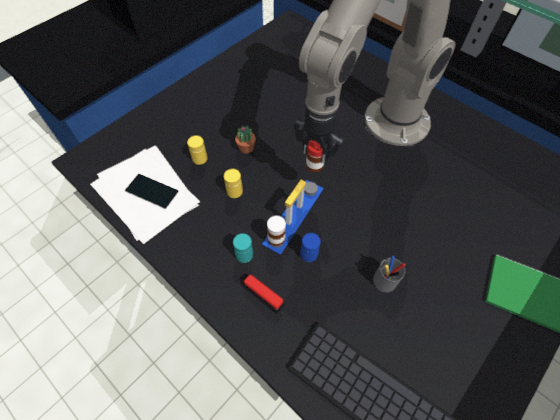

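The jar hangs upright at (315,155), above the free pedestal at (311,188). I lower it and feel for contact.

```bash
python3 -m creep '0 0 0 0 -1 10 -1; 0 0 0 0 -1 30 -1; 0 0 0 0 -1 55 -1; 0 0 0 0 -1 75 -1; 0 0 0 0 -1 92 -1; 0 0 0 0 -1 102 -1; 0 0 0 0 -1 107 -1; 0 0 0 0 -1 107 -1; 0 0 0 0 -1 107 -1'
python3 -m creep '0 0 0 0 0 1 -1; 0 0 0 0 0 2 -1;0 0 0 0 0 2 -1'
python3 -m creep '0 0 0 0 0 1 -1; 0 0 0 0 0 2 -1;0 0 0 0 0 2 -1'
```

```text
clock: 7.0
tcp_pos: [0.4507, -0.0278, 0.0738]
orientation: [3.126, 0.316, 0.002]
contact_force: [-0.5, -0.5, -1.6]
grip_width: 0.0495
gripper_force: 31.6
clock: 7.38
tcp_pos: [0.4503, -0.0278, 0.0713]
orientation: [3.126, 0.316, 0.0]
contact_force: [0.7, -0.4, -2.1]
grip_width: 0.0494
gripper_force: 31.6
clock: 7.75
tcp_pos: [0.4502, -0.0277, 0.0692]
orientation: [-3.126, -0.317, 0.0]
contact_force: [-0.6, -0.6, -1.9]
grip_width: 0.0491
gripper_force: 31.6
```

```bash
python3 -m creep '0 0 0 0 0 1 -1; 0 0 0 0 0 1 -1'
python3 -m creep '0 0 0 0 0 1 -1; 0 0 0 0 0 1 -1'
python3 - <<'E'
from h import *
go(.4505,-.0284,.0674,.203-np.pi/2)
a,w=cloud("scene"); save(cv2.resize(a[110:240,230:400],None,fx=4,fy=4,interpolation=cv2.INTER_CUBIC),"s3.png")
E
```

```text
clock: 8.0
tcp_pos: [0.4502, -0.0277, 0.0682]
orientation: [-3.126, -0.316, 0.0]
contact_force: [0.4, -0.1, -1.8]
grip_width: 0.0495
gripper_force: 31.6
clock: 8.25
tcp_pos: [0.4504, -0.0278, 0.0674]
orientation: [3.126, 0.316, 0.0]
contact_force: [0.5, -0.0, -0.2]
grip_width: 0.0497
gripper_force: 31.5
turn [ 0.    -0.    -0.001] shift mm [-0.1  0.6  0. ] clock 8.25 tcp [ 0.4504 -0.0278  0.0674] joints [ 0.06  0.37 -0.16  2.2   0.11  0.58 -1.55]
```

View pics/s3.png

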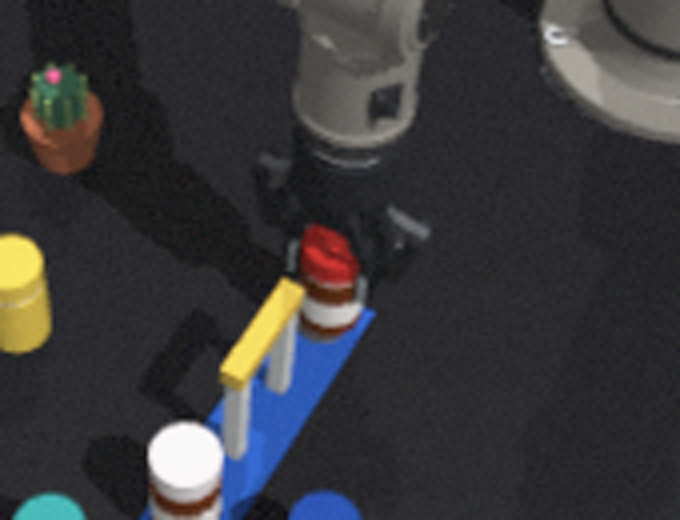

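The jar's foot has met the pedestal at the expected height; it is at (330,330) in the crop, and upright. I release it and go up.

```bash
python3 -m creep '0 0 0 0 0 0.5 -1; 0 0 0 0 0 0.5 -0.2; 0 0 0 0 0 0.5 0.2; 0 0 0 0 0 0.5 1; 0 0 0 0 0 0.5 1; 0 0 0 0 0 0.5 1; 0 0 0 0 0 0.5 1'
python3 -m creep '0 0 0 0 0 -8 1; 0 0 0 0 0 -25 1; 0 0 0 0 0 -55 1; 0 0 0 0 0 -90 1; 0 0 0 0 0 -120 1; 0 0 0 0 0 -140 1; 0 0 0 0 0 -150 1; 0 0 0 0 0 -150 1'
python3 - <<'E'
from h import *
def mid(q): return ((np.percentile(q,2,0)+np.percentile(q,98,0))/2).round(4),np.ptp(q,0).round(3),len(q)
for n in("scene","wrist"):
    a,w=cloud(n); save(a,n+"4.png")
    h=cv2.cvtColor(a,cv2.COLOR_RGB2HSV); H,S,V=[h[...,i].astype(int) for i in range(3)]
    x,y,z=[w[...,i] for i in range(3)]
    for k,m in dict(red=((H<8)|(H>172))&(S>150)&(z>.105)&(abs(x-.45)<.06)&(abs(y)<.08),bar=(H>20)&(H<35)&(S>140)&(z>.128)&(z<.145)&(abs(y)<.06),white=(S<60)&(V>150)&(z>.105)&(z<.125)&(abs(x-.655)<.05)&(abs(y)<.06)).items():
        if m.sum()>9:
            print(n,k,*mid(w[m]))
            if k=="bar":
                (c,s,ang)=cv2.minAreaRect((w[m][:,:2]*1000).astype(np.float32)); print(c,s,ang)
go(.5532,-.0083,.24,.203-np.pi/2)
E
```

```text
clock: 9.18
tcp_pos: [0.4502, -0.0278, 0.0667]
orientation: [3.126, 0.316, -0.0]
contact_force: [-0.7, 1.2, 0.5]
grip_width: 0.0852
gripper_force: 0.0
clock: 10.18
tcp_pos: [0.4505, -0.0278, 0.2172]
orientation: [3.126, 0.316, 0.002]
contact_force: [-0.2, 0.3, -0.1]
grip_width: 0.0854
gripper_force: 0.0
scene red [ 0.4498 -0.0254  0.1112] [0.051 0.048 0.011] 197
scene bar [ 0.5534 -0.0086  0.1324] [0.089 0.034 0.01 ] 181
(552.9349365234375, -8.949962615966797) (90.9239273071289, 18.425575256347656) 12.818592071533203
scene white [0.6561 0.0134 0.1119] [0.049 0.049 0.012] 242
wrist red [ 0.4494 -0.0272  0.1126] [0.049 0.049 0.012] 2385
wrist bar [ 0.5528 -0.0097  0.1347] [0.089 0.032 0.005] 3045
(552.7366943359375, -9.946769714355469) (88.08638763427734, 16.127641677856445) 11.455002784729004
turn [-0.     0.001 -0.001] shift mm [105.2   1.6 -24. ] clock 10.275 tcp [ 0.4497 -0.0278  0.2161] joints [ 0.1   0.13 -0.19  2.07  0.03  0.94 -1.48]
```

View pics/wrist4.png

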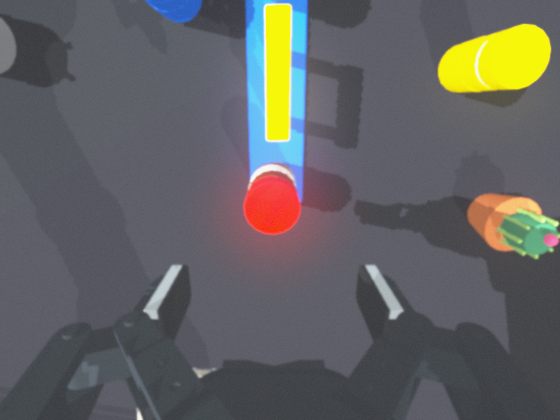

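The red jar stands upright at (272,203), within 3 mm of the pedestal centre, and the carrier has not moved. The bar is at (278,72). Now I go to the handle.

```bash
python3 -m creep '0 0 0 15 0 -5 1; 0 0 0 40 1 -8 1; 0 0 0 70 1 -8 1; 0 0 0 95 2 -8 1; 0 0 0 105 2 -8 1; 0 0 0 105 2 -8 1; 0 0 0 105 2 -8 1'
python3 - <<'E'
from h import *
a,w=cloud("wrist")
h=cv2.cvtColor(a,cv2.COLOR_RGB2HSV); z=w[...,2]
m=(h[...,0]>20)&(h[...,0]<35)&(h[...,1]>140)&(z>.128)&(z<.145)&(abs(w[...,1])<.06)
print(cv2.minAreaRect((w[m][:,:2]*1000).astype(np.float32)),m.sum())
go(.553,-.009,.106,.204-np.pi/2)
E
```

```text
clock: 11.15
tcp_pos: [0.5528, -0.0089, 0.2246]
orientation: [3.125, 0.316, -0.001]
contact_force: [0.0, -0.5, 0.2]
grip_width: 0.0855
gripper_force: 0.0
((553.4425048828125, -10.508346557617188), (88.76683807373047, 17.884553909301758), 11.668144226074219) 2003
turn [ 0.     0.001 -0.002] shift mm [  0.3   0.  118.8] clock 11.2 tcp [ 0.5528 -0.009   0.2248] joints [ 0.05  0.29 -0.18  1.85  0.06  1.01 -1.52]
```

```bash
python3 -m creep '0 0 0 0 1 20 1; 0 0 0 0 1 50 1; 0 0 0 0 1 80 1; 0 0 0 0 1 105 1; 0 0 0 0 1 116 1; 0 0 0 0 1 119 1; 0 0 0 0 1 119 1; 0 0 0 0 1 119 -0.4; 0 0 0 0 1 119 -1; 0 0 0 0 1 119 -1' 60
python3 -m creep '0 0 0 0 0 0 -1; 0 0 0 0 0 0 -1; 0 0 0 0 0 0 -1; 0 0 0 0 0 0 -1' 70
```

```text
clock: 12.45
tcp_pos: [0.554, -0.0096, 0.1061]
orientation: [3.126, 0.316, 0.001]
contact_force: [-0.0, -0.2, -1.0]
grip_width: 0.0323
gripper_force: 0.0
clock: 12.95
tcp_pos: [0.554, -0.0099, 0.1061]
orientation: [3.125, 0.316, 0.001]
contact_force: [-0.3, -2.6, 4.9]
grip_width: 0.0168
gripper_force: 69.7
```

Gripped at 17 mm with 70 N. Lift slowly, then check.

```bash
python3 -m creep '0 0 0 0 0 -1 -1; 0 0 0 0 0 -3 -1; 0 0 0 0 0 -6 -1; 0 0 0 0 0 -10 -1; 0 0 0 0 0 -15 -1; 0 0 0 0 0 -20 -1; 0 0 0 0 0 -25 -1; 0 0 0 0 0 -28 -1; 0 0 0 0 0 -30 -1; 0 0 0 0 0 -30 -1'
python3 - <<'E'
from h import *
a,w=cloud("scene"); save(cv2.resize(a[110:270,200:370],None,fx=3.5,fy=3.5,interpolation=cv2.INTER_CUBIC),"s5.png")
h=cv2.cvtColor(a,cv2.COLOR_RGB2HSV); x,y,z=[w[...,i] for i in range(3)]
m=(h[...,0]>100)&(h[...,0]<125)&(h[...,1]>150)&(z<.055)&(z>.02)&(abs(y+.0083-.2069*(x-.553))<.035)&(abs(x-.553)<.14)
q=w[m]; print(m.sum(), "plane",np.linalg.lstsq(np.c_[q[:,:2]-[.553,-.009],np.ones(len(q))],q[:,2],rcond=None)[0].round(4))
E
```

```text
clock: 14.2
tcp_pos: [0.5538, -0.0097, 0.1359]
orientation: [3.126, 0.316, 0.0]
contact_force: [-0.3, -0.2, -5.4]
grip_width: 0.0167
gripper_force: 68.4
733 plane [-0.0002 -0.0063  0.0365]
```

View pics/s5.png

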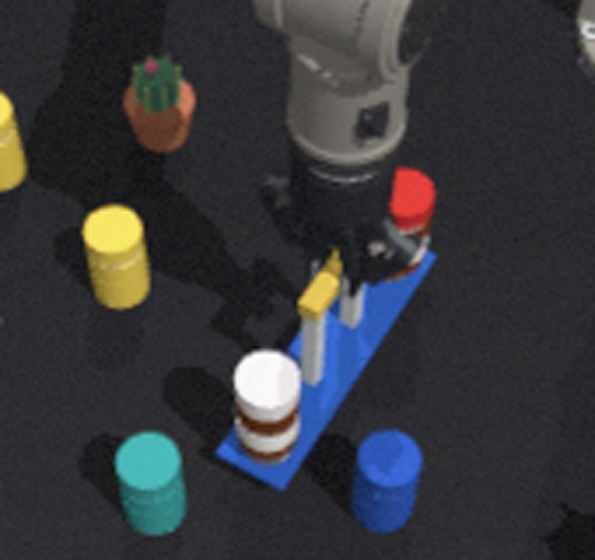

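The carrier is level and 28 mm up, with both jars standing (red at (410,215), white at (267,410) in the crop). I lift the rest of the way and hold.

```bash
python3 -m creep '0 0 0 0 0 -3 -1; 0 0 0 0 0 -10 -1; 0 0 0 0 0 -20 -1; 0 0 0 0 0 -32 -1; 0 0 0 0 0 -44 -1; 0 0 0 0 0 -55 -1; 0 0 0 0 0 -63 -1; 0 0 0 0 0 -69 -1; 0 0 0 0 0 -72 -1; 0 0 0 0 0 -72 -1'
python3 -m creep '0 0 0 0 0 0 -1; 0 0 0 0 0 0 -1; 0 0 0 0 0 0 -1; 0 0 0 0 0 0 -1; 0 0 0 0 0 0 -1; 0 0 0 0 0 0 -1'
python3 - <<'E'
from h import *
a,w=cloud("scene"); save(a[90:270,180:400],"s6.png")
h=cv2.cvtColor(a,cv2.COLOR_RGB2HSV); x,y,z=[w[...,i] for i in range(3)]
m=(h[...,0]>100)&(h[...,0]<125)&(h[...,1]>150)&(z<.125)&(z>.098)&(abs(y+.0083-.2069*(x-.553))<.035)&(abs(x-.553)<.14)
q=w[m]; print(m.sum(), "plane",np.linalg.lstsq(np.c_[q[:,:2]-[.553,-.009],np.ones(len(q))],q[:,2],rcond=None)[0].round(4))
E
```

```text
clock: 15.5
tcp_pos: [0.5538, -0.0097, 0.2078]
orientation: [3.126, 0.316, -0.0]
contact_force: [0.0, 0.6, -6.7]
grip_width: 0.0168
gripper_force: 68.4
clock: 16.25
tcp_pos: [0.5538, -0.0097, 0.2078]
orientation: [3.126, 0.316, 0.0]
contact_force: [0.4, 0.2, -6.5]
grip_width: 0.0167
gripper_force: 68.4
819 plane [ 0.0002 -0.0113  0.1086]
```

View pics/s6.png

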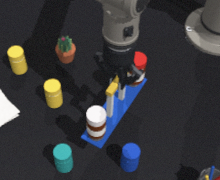

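The carrier is level at about 100 mm, with both jars standing at (139,62) and (96,120). I hand in.

```bash
python3 -c "
from bench import r
print(r.hand_in())"
```

```text
the job is handed in; nothing more can be done
None
```

I stood the red-capped jar on the free pedestal within about 3 mm of its centre and let go, then lifted the carrier about 100 mm by its handle, level and still with both jars standing, and handed in at about 16 s (no verdict was returned).

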